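Roll the lying sample vials onto the line of the viewing board

TASK

Line up the two amber sample vials that lie on the white viewing board, ready to be looked at side by side. One after the other, put a fingertip on top of each and push sideways so that it rolls, rather than slides or gets dragged, until it rests centred on the dark line and lying along it. Do not pick them up, leave the beaker, the measuring cylinder and the standing vial alone, and finish with the hand clear.

Things in the scene. Friction and masses are not known exactly. Their poses are not given: they have to be found in the camera images.
- board: fixed white viewing board, 320 x 320 mm, 8 mm thick, flat on the bench. Origin at the centre of its underside (surface at z = 0.008). Its x axis crosses the dark line squarely, its y axis runs along it. Bumper strips 8 mm wide, 15 mm high above the bench, run along the edges at board x = +/-160 mm
- line_mid (a point): middle of the straight dark line, on the board's surface at its centre; the line is 4 mm wide, 300 mm long, flush, and runs along the board's y axis. One vial starts 40 to 62 mm from it on the board's -x side (in the half y > 0), the other as far on the +x side (half y < 0); either may be either
- long_vial: amber glass vial, white cap, lying on the board: a straight cylinder, 28 mm diameter over all its length (cap too), 78 mm long, some 60 g. Origin on its axis at mid-length, 14 mm above the board and below the vial's top; x axis along it, nearly parallel to the line. Rolls freely with slight drag, stays where left; pushed along on top without slip, it travels half as far as the fingertip, which so runs off it: take several short strokes
- short_vial: amber glass vial, white cap, lying on the board: a straight cylinder, 34 mm diameter over all its length (cap too), 60 mm long, some 60 g. Origin on its axis at mid-length, 17 mm above the board and below the vial's top; x axis along it, nearly parallel to the line. Rolls freely with slight drag, stays where left; pushed along on top without slip, it travels half as far as the fingertip, which so runs off it: take several short strokes
- long_vial_mark (a point): point on the skin of the long vial at mid-length, 14 mm from its axis, uppermost at the start; it turns with the vial and only shows how far it has rolled
- short_vial_mark (a point): point on the skin of the short vial at mid-length, 17 mm from its axis, uppermost at the start; it turns with the vial and only shows how far it has rolled
- beaker: bystander: clear glass beaker, 66 mm across, 85 mm tall, standing on the bench beside the board (board +y side). Origin at the centre of its underside
- measuring_cylinder: bystander: clear measuring cylinder with a yellow foot 60 mm across, tube 25 mm, 148 mm tall, standing beside the board (board -y side). Origin at the centre of its underside
- standing_vial: bystander: amber vial with a white cap, 30 mm across, 70 mm tall, standing upright on the bench beside the board (board -y side, nearer the robot). Origin at the centre of its underside
Things that resemble listed ones, but are neither listed nor needed, are in the scene too. Leave any green or yellow look-alike of the long_vial alone.

How it is judged (in metres and radians):
On the way, in this order (a step that is already met when the one before it is completed fails the run):
1. either vial is rolled with a finger bearing on its top (pressing it onto the board), the other not yet moved (((contact force between the fingers and long_vial above 0.5 N and contact force between long_vial and board above 1.2 N and linear speed of long_vial above 0.005 m/s and distance of short_vial from where it was at the start of the episode below 0.005 m) or (contact force between the fingers and short_vial above 0.5 N and contact force between short_vial and board above 1.2 N and linear speed of short_vial above 0.005 m/s and distance of long_vial from where it was at the start of the episode below 0.005 m))), for 0.1 s.
2. one vial having been rolled along, the other is rolled with a finger bearing on its top (((contact force between the fingers and long_vial above 0.5 N and contact force between long_vial and board above 1.2 N and linear speed of long_vial above 0.005 m/s and distance of short_vial from where it was at the start of the episode above 0.025 m) or (contact force between the fingers and short_vial above 0.5 N and contact force between short_vial and board above 1.2 N and linear speed of short_vial above 0.005 m/s and distance of long_vial from where it was at the start of the episode above 0.025 m))), for 0.1 s.
At the end, for the whole second after the job is handed in: Both vials rest on the board with their centres within 8 mm of the line, lying along it within 0.2 rad (11 degrees), at rest and on their sides; the bystanders stand within 15 mm of their starts (x of long_vial in the frame of board between -0.008 and 0.008 m and y of long_vial in the frame of board between -0.14 and 0.14 m and angle between the x axis of each of long_vial, short_vial and the y axis of board, either way round below 0.2 rad and height (world z) of long_vial below 0.026 m and linear speed of each of long_vial, short_vial below 0.01 m/s and x of short_vial in the frame of board between -0.008 and 0.008 m and y of short_vial in the frame of board between -0.14 and 0.14 m and height (world z) of short_vial below 0.029 m and distance of each of beaker, measuring_cylinder, standing_vial from where it was at the start of the episode below 0.015 m); the robot touches nothing.
It fails at once if a vial is lifted or stood up (centre more than 10 mm higher than when it lies on the board) (height (world z) of long_vial above 0.032 m or height (world z) of short_vial above 0.035 m).
It fails at once if a vial is dragged or slid, not rolled: between a quarter and 0.4 of a turn's travel from its start its mark is still near the top ((distance of long_vial from where it was at the start of the episode between 0.022 and 0.0352 m and z of long_vial_mark in the frame of board above 0.0325 m) or (distance of short_vial from where it was at the start of the episode between 0.0267 and 0.0427 m and z of short_vial_mark in the frame of board above 0.03775 m)).
It fails at once if the beaker, measuring cylinder or standing vial is moved more than 15 mm or tipped ((distance of beaker from where it was at the start of the episode above 0.015 m or angle between beaker's own z axis and vertical above 0.3 rad) or (distance of measuring_cylinder from where it was at the start of the episode above 0.015 m or angle between measuring_cylinder's own z axis and vertical above 0.3 rad) or (distance of standing_vial from where it was at the start of the episode above 0.015 m or angle between standing_vial's own z axis and vertical above 0.3 rad)).
It also fails if it takes over 64 s, if anything falls off the work surface, if the arm or the gripper's body presses on something with over 40 N, if the wrist force passes 120 N, or if a joint passes its speed limit or range.

ROBOT

A 6-joint arm with a two-finger parallel gripper is mounted at the origin on the work surface. World frame = base frame: x ahead of the robot, y to its left, z up, the work surface at z = 0. Lengths are in mm, angles in degrees, forces in N, time in s.
With the tool pointing down it reaches from about 350 to 850 mm from the base axis. Payload 8.1 kg.
Tool frame: the origin (TCP) lies at the very end of the fingers, on their centre line; the grasp point (between the pads) lies r.tcp_to_grasp behind it (r.tcp_to_grasp is the distance from the TCP to the grasp point, in mm); z points along the fingers, y is the line along which they close (so a half turn about z gives the same grasp; the last joint's range is limited). The gripper opens to 85 mm and grips with 20 to 120 N. Pads are 22 mm wide; open, the fingers measure 114 mm over their backs; the gripper's body (76 mm by 85 mm) begins 54 mm behind the grasp point. The pads swing forward as they close: fully open they stand 13 mm farther back than shut.
Start: joints at [-69.809, 7.471, 85.268, -0, 87.261, -4.893], TCP at [254.389, -543.408, 231.292] pointing down, gripper open.
Joint ranges: [-169.43, 169.43], [-51.17, 129.36], [1.28, 143.12], [-76.62, 256.62], [0, 156.53], [-152.29, 152.29]. Speed limits (degrees/s): [136.94, 136.94, 159.86, 180, 180, 180].

INTERFACE

Orientations are given as [roll, pitch, yaw] about the fixed x, y, z axes, in that order (R = Rz(yaw) Ry(pitch) Rx(roll)).
In Python, from bench import r gives the robot as it stands.
- The arm moves only by the shell command python3 -m handwheel 'ROWS' [OPENING] [FORCE]. ROWS is JSON, a list of rows, each a list of 4 numbers: the shift along the tool's x, y, z in m, then the turn about the tool's z in degrees. A call has 1 to 10 rows; each row shifts and turns the commanded pose from where the row before left it, along the tool's axes as they then stand; what a row does not reach is not made up. A row lasts 1/10 s, in which the tool goes at most 50 mm and 8.59 degrees, less where a joint would pass 70% of its speed; a pose out of reach is approached as far as the arm can. A call is refused whole if a number of a shift passes 0.05 or a number of a turn 8.59, either way. A call with a gripper value outside its range is refused whole. OPENING is the finger opening in m, from 0 to 0.0854, set as the call begins (- or left out, the last holds). The fingers move at their own pace and stop on an object; FORCE is the grip in N (left out, the last holds). Time passes only in rows, so rows that do not move let the fingers close. It gives the time, the measured TCP pose, the force, the opening and the grip force at its end, in the units of the state.
- r.sense(): the state, without advancing time (a new reading comes with each control period).
- r.snapshot(name): name is "side" or "top" or "wrist"; returns the picture (400x640x3 uint8, red, green, blue); there is no depth.
- r.camera_params(name): a dict with "fx", "fy", "cx", "cy" (pixels), "R" (3x3) and "t" (3): a world point X has camera coordinates R X + t; the wrist camera has in their place "mount" (4x4, takes a point from camera to tool coordinates, whose origin is the TCP and whose axes are the flange's). Camera axes: x right, y down, z forward; pixel columns grow to the right and rows downward; lengths in mm; the calibration is good to about 2 mm. The wrist camera is an equidistant fisheye: a pixel r from the principal point sees the ray r / f radians off the axis. A picture is of the moment at which its call begins: read the wrist's pose just before it. camera_params takes no time and is no camera call.
- r.hand_in(): hands the job in; it is judged then, once.
The state is a dict: "time": time; "joint_pos": joint angles; "qd": joint speeds; "joint_efforts": joint torques, N m; "tool_pos": TCP position; "tcp_rot": TCP orientation; "ft_force": force on the tool from outside, world axes, zero at the start; "wrist_torque": the same for the moment, N m; "finger_gap": finger opening in mm; "grip_force": force on a finger pad.
Only numpy, scipy, OpenCV 4.12 (cv2) and the standard library are available. Lean on these libraries where they do the work, as an engineer would, in place of code of your own. Each camera call takes 0.05 s, during which the arm holds its last target. There are 200 camera calls.

## Working session

There is one attempt and no reset: what is moved stays moved. The work goes in short steps, Python scripts to look and compute and a shell command to move; the robot and the scene stay as the last step left them, time stands still between calls to the robot, and variables do not carry over. Pictures are saved under pics/ and viewed, at most 13 in all, crops included, and the job is handed in when it is done.

```bash
mkdir -p pics; ls; python3 - <<'E'
from bench import r
import cv2
s=r.sense();print(s)
for n in("top","side"):
    cv2.imwrite(f"pics/{n}0.png",r.snapshot(n)[:,:,::-1]);print(n,r.camera_params(n))
print(r.tcp_to_grasp,r.camera_params("wrist"))
E
```

```text
pics
{'time': 0.0, 'joint_pos': array([-6.98092683e+01,  7.51587844e+00,  8.53317465e+01, -1.29567525e-03,
        8.72602303e+01, -4.89361230e+00]), 'qd': array([-0.13907359, -0.04912381, -0.01240248,  0.01813174, -0.10017947,
        0.01658822]), 'joint_efforts': array([-1.54198489e-03, -5.69409478e+01, -5.00548017e+01, -4.09947479e-04,
        1.48748030e-02,  2.11384685e-05]), 'tool_pos': array([ 254.18405399, -542.87805344,  230.21274662]), 'tcp_rot': array([-1.79892427e+02, -7.91132160e-03,  2.50843997e+01]), 'ft_force': array([ 0.04903541, -0.61274432,  0.1563926 ]), 'wrist_torque': array([-0.0033403 ,  0.03153641,  0.01392285]), 'grip_force': 0.0, 'finger_gap': 85.2020081286502}
top {'fx': 438.35848712750357, 'fy': 438.35848712750357, 'cx': 314.8984402149996, 'cy': 204.2684480480239, 'R': array([[ 0.02657547, -0.99941962, -0.02131104],
       [-0.98709835, -0.02286864, -0.1584736 ],
       [ 0.15789427,  0.0252476 , -0.9871332 ]]), 't': array([ 26.86819624, 483.76277664, 863.44797154])}
side {'fx': 467.5702767069272, 'fy': 467.5702767069272, 'cx': 319.468707898557, 'cy': 197.82045710486136, 'R': array([[-0.99939899, -0.02947429, -0.01824618],
       [-0.00344729,  0.608254  , -0.79373496],
       [ 0.03449309, -0.79319502, -0.60799004]]), 't': array([ 489.81558919,   37.41355096, 1030.36300239])}
18.700000000000003 {'fx': 309.70691628693146, 'fy': 309.70691628693146, 'cx': 328.89637170529517, 'cy': 198.0542175927062, 'mount': array([[ 5.50144419e-05, -9.61868066e-01, -2.73513841e-01,
         6.85786887e+01],
       [ 9.99999974e-01, -7.54498872e-06,  2.27673027e-04,
        -1.67059206e-01],
       [-2.21055073e-04, -2.73513847e-01,  9.61868040e-01,
        -1.42001041e+02],
       [ 0.00000000e+00,  0.00000000e+00,  0.00000000e+00,
         1.00000000e+00]])}
```

View pics/top0.png

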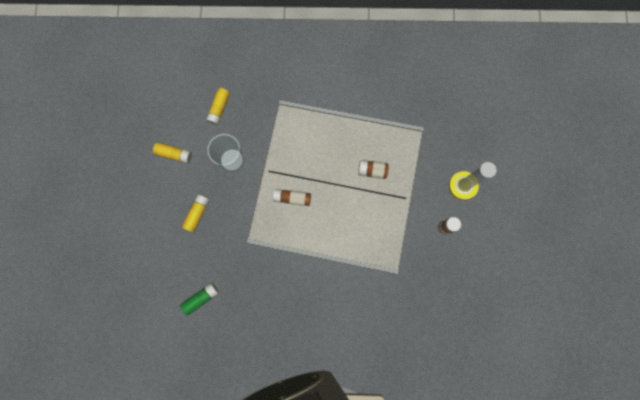

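View pics/side0.png

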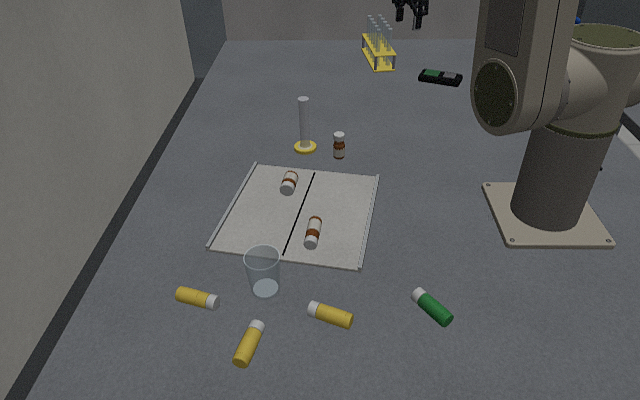

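The top view shows the long vial at px (293,198) on the robot's side of the line and the short vial at (374,170) beyond it. The line runs from (269,172) to (405,198). Possible mix-ups are the yellow look-alikes at (171,152), (218,105) and (195,213), the green one at (198,299), and the standing amber vial at (450,225). I choose the two amber ones lying on the board and check them in a close crop.

```bash
cat > h.py <<'E'
import numpy as np, cv2
from bench import r
def ray(n,uv,z):
    c=r.camera_params(n);d=c["R"].T@np.array([(uv[0]-c["cx"])/c["fx"],(uv[1]-c["cy"])/c["fy"],1])
    o=-c["R"].T@c["t"];return o+d*(z-o[2])/d[2]
def proj(n,X):
    c=r.camera_params(n);p=c["R"]@np.asarray(X,float)+c["t"];return np.array([c["fx"]*p[0]/p[2]+c["cx"],c["fy"]*p[1]/p[2]+c["cy"]])
E
python3 - <<'E'
from h import *
im=cv2.imread("pics/top0.png")
cv2.imwrite("pics/crop0.png",cv2.resize(im[145:220,255:415],None,fx=5,fy=5,interpolation=cv2.INTER_CUBIC))
# dark line: per column darkest in band
for a in [(280,174),(340,186),(395,196)]:
    u=a[0]; c=im[a[1]-8:a[1]+9,u].mean(1); print(u,a[1]-8+np.argmin(c))
E
```

```text
280 173
340 185
395 196
```

View pics/crop0.png

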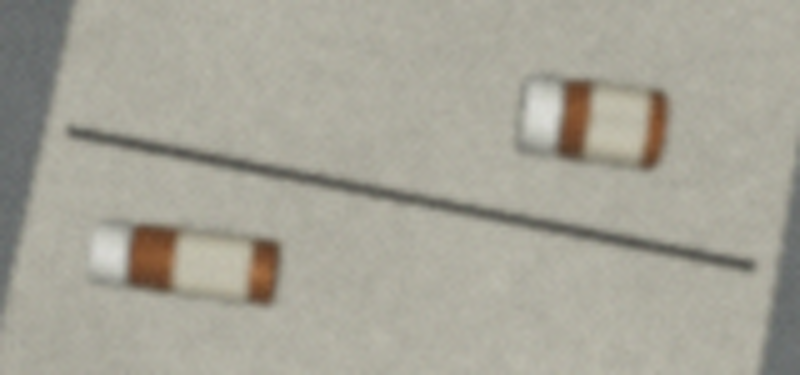

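The crop confirms two amber vials with white caps. The long one runs from crop (90,253) to (278,272), the short one from (520,115) to (666,130), and the line from (68,131) to (753,266).

```bash
python3 - <<'E'
from h import *
P=lambda u,v,z: ray("top",(254.6+u/5,144.6+v/5),z)
a,b=P(68,131,8),P(753,266,8);m=(a+b)/2;yd=(a-b)/np.linalg.norm(a-b);xd=np.array([yd[1],-yd[0],0])
print("line",a.round(1),b.round(1),m.round(1),np.linalg.norm(a-b),"yaw x",np.degrees(np.arctan2(xd[1],xd[0])))
for n,e1,e2,z in (("L",(90,253),(278,272),22),("S",(520,115),(666,130),25)):
    p,q=P(*e1,z),P(*e2,z);c=(p+q)/2;d=p-q
    print(n,c.round(1),np.linalg.norm(d),"board",(c-m)@xd,(c-m)@yd,"axis-normal yaw",np.degrees(np.arctan2(-d[0],d[1])),"side px",proj("side",c))
E
```

```text
line [558.8 142.6   8. ] [ 506.2 -151.9    8. ] [532.5  -4.7   8. ] 299.06005507172375 yaw x -10.116359250557885
L [499.8  89.3  22. ] 79.7861601193066 board -48.717903682982545 86.7115897062906 axis-normal yaw -4.537505404353837 side px [313.30600822 233.01972758]
S [563.2 -81.8  25. ] 61.73442675451691 board 43.76842505127008 -70.57240051318539 axis-normal yaw -4.818010831755794 side px [289.23503326 183.30412915]
```

```bash
python3 -m handwheel '[[0,0,0,7.45],[0,0,0,7.45],[0,0,0,7.45],[0,0,0,7.45],[0.012,-0.043,0,0],[0.012,-0.043,0,0],[0.012,-0.043,0,0],[0.012,-0.043,0,0],[0.012,-0.043,0,0],[0.012,-0.043,0,0]]' 0 20
python3 -m handwheel '[[0.012,-0.043,0,0],[0.012,-0.043,0,0],[0.012,-0.043,0,0],[0.012,-0.043,0,0],[0.012,-0.043,0,0],[0.012,-0.043,0,0],[0.012,-0.043,0,0],[0.012,-0.043,0,0],[0.012,-0.043,0,0],[0,0,0,0]]'
```

```text
time: 1.1
tool_pos: [347.4, -290.3, 230.9]
tcp_rot: [-180.0, 0.0, -4.7]
ft_force: [1.1, 0.9, 0.3]
finger_gap: -0.2
grip_force: 0.0
time: 2.1
tool_pos: [487.2, 89.2, 230.6]
tcp_rot: [-179.9, 0.1, -4.4]
ft_force: [-1.6, -1.5, -0.1]
finger_gap: -0.2
grip_force: 0.0
```

```bash
python3 -m handwheel '[[0.005,0,0.045,0],[0,0,0.045,0],[0,0,0.045,0],[0,0,0.035,0],[0,0,0.012,0],[0,0,0,0],[0,0,0,0]]'
python3 - <<'E'
from h import *
im=r.snapshot("wrist")[:,:,::-1];s=r.snapshot("side")[:,:,::-1][120:280,200:400]
cv2.imwrite("pics/w1.png",np.hstack([cv2.resize(im[100:,120:520],(400,300)),cv2.resize(s,(375,300))]))
E
```

```text
time: 2.8
tool_pos: [493.0, 84.0, 51.0]
tcp_rot: [-180.0, -0.1, -4.7]
ft_force: [0.7, 0.7, 0.8]
finger_gap: -0.1
grip_force: 0.0
```

View pics/w1.png

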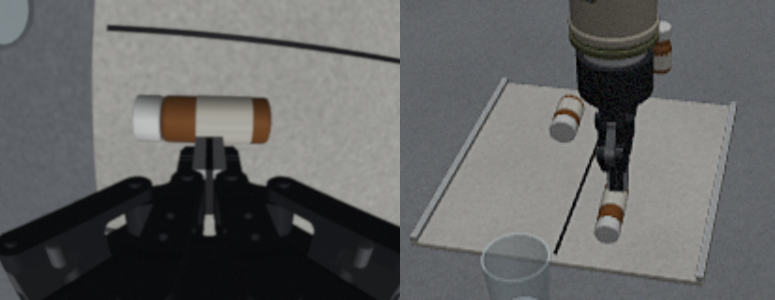

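The wrist view shows the closed fingertip above the vial, about 5 mm off its mid-length towards the base end (finger u≈210, vial 134–270). I'll shift 5 mm and lower gently.

```bash
python3 -m handwheel '[[-0.001,-0.005,0.005,0],[0,0,0.005,0],[0,0,0.001,0],[0,0,0.001,0],[0,0,0,0],[0,0,0,0]]'
python3 -m handwheel '[[0,0,0.001,0],[0,0,0.001,0],[0,0,0,0],[0,0,0,0]]'
```

```text
time: 3.5
tool_pos: [491.2, 89.2, 37.3]
tcp_rot: [180.0, 0.0, -4.7]
ft_force: [-0.3, 0.1, 0.3]
finger_gap: -0.4
grip_force: 0.0
time: 3.9
tool_pos: [491.6, 89.3, 35.7]
tcp_rot: [-180.0, -0.0, -4.7]
ft_force: [-0.7, -0.2, 3.8]
finger_gap: 0.2
grip_force: 1.9
```

```bash
python3 -m handwheel '[[0,0,0.0003,0],[0.003,0,0,0],[0.003,0,0,0],[0.003,0,0,0],[0,0,0,0]]'
python3 -m handwheel '[[0.004,0,0,0],[0.004,0,0,0],[0.004,0,0,0],[0.004,0,0,0],[0,0,0,0]]'
python3 - <<'E'
from h import *
im=r.snapshot("wrist")[:,:,::-1];s=r.snapshot("side")[:,:,::-1][120:280,200:400]
cv2.imwrite("pics/w2.png",np.hstack([cv2.resize(im[100:,120:520],(400,300)),cv2.resize(s,(375,300))]))
E
```

```text
time: 4.4
tool_pos: [501.4, 88.3, 35.9]
tcp_rot: [180.0, -0.1, -4.7]
ft_force: [0.3, -1.8, 7.2]
finger_gap: 0.1
grip_force: 3.8
time: 4.9
tool_pos: [517.4, 86.7, 35.9]
tcp_rot: [180.0, -0.1, -4.7]
ft_force: [-0.2, -2.6, 8.5]
finger_gap: 0.3
grip_force: 4.1
```

View pics/w2.png

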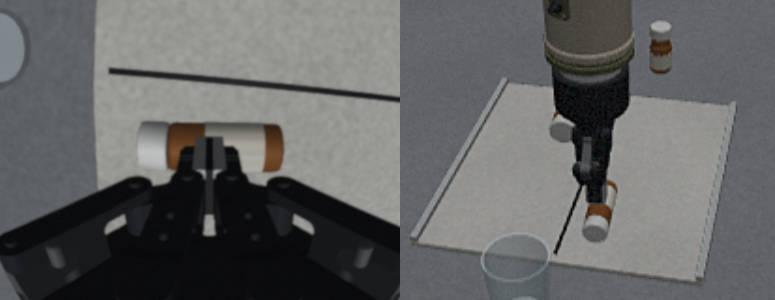

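It rolls as expected: the line draws nearer, the vial keeps its heading and the finger runs ahead of it. Next stroke.

```bash
python3 -m handwheel '[[0.004,0,0,0],[0,0,0,0],[0,0,-0.008,0],[-0.008,0,0,0],[-0.008,0,0,0],[0,0,0,0],[0,0,0.005,0],[0,0,0.0015,0],[0,0,0.0015,0],[0,0,0,0]]'
python3 -m handwheel '[[0.004,0,0,0],[0.004,0,0,0],[0.004,0,0,0],[0.004,0,0,0],[0.004,0,0,0],[0.004,0,0,0],[0.004,0,0,0],[0,0,0,0]]'
python3 - <<'E'
from h import *
im=r.snapshot("wrist")[:,:,::-1];s=r.snapshot("side")[:,:,::-1][120:280,200:400]
cv2.imwrite("pics/w3.png",np.hstack([cv2.resize(im[100:,120:520],(400,300)),cv2.resize(s,(375,300))]))
E
```

```text
time: 6.0
tool_pos: [504.9, 88.1, 35.5]
tcp_rot: [180.0, -0.1, -4.7]
ft_force: [0.6, 0.1, 4.1]
finger_gap: -0.2
grip_force: 1.8
time: 6.8
tool_pos: [533.6, 85.3, 35.9]
tcp_rot: [180.0, -0.1, -4.7]
ft_force: [-0.5, -3.6, 7.9]
finger_gap: -0.2
grip_force: 4.1
```

View pics/w3.png

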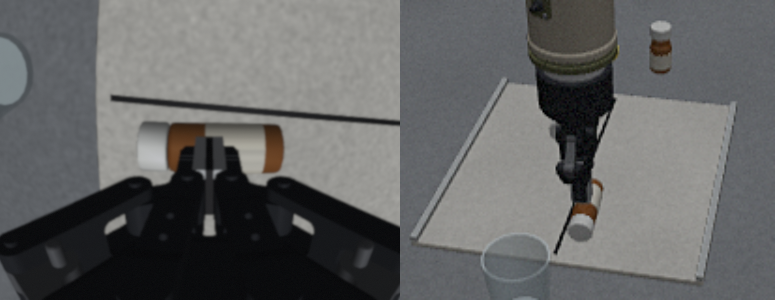

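The vial is closer to the line, roughly 20 mm still to go by the 2:1 rule. Next is a third stroke, then I'll retreat to measure.

```bash
python3 -m handwheel '[[0,0,-0.008,0],[-0.007,0,0,0],[-0.008,0,0,0],[0,0,0,0],[0,0,0.005,0],[0,0,0.0015,0],[0,0,0.0015,0],[0,0,0,0]]'
python3 -m handwheel '[[0.004,0,0,0],[0.004,0,0,0],[0.004,0,0,0],[0.004,0,0,0],[0.004,0,0,0],[0.004,0,0,0],[0.004,0,0,0],[0.002,0,0,0],[0,0,0,0]]'
python3 -m handwheel '[[0,0,-0.02,0],[-0.04,0,-0.04,0],[-0.04,0,-0.04,0],[-0.04,0,-0.04,0],[0,0,0,0],[0,0,0,0]]'
python3 - <<'E'
from h import *
w=r.snapshot("wrist")[:,:,::-1];t=r.snapshot("top")[:,:,::-1]
cv2.imwrite("pics/w4f.png",w);cv2.imwrite("pics/t4f.png",t)
cv2.imwrite("pics/t4.png",np.vstack([cv2.resize(t[145:220,255:415],None,fx=5,fy=5,interpolation=cv2.INTER_CUBIC),cv2.resize(w[100:400],(480,225))[:,:].repeat(1,0) if 0 else np.hstack([cv2.resize(w[100:400],(480,225)),np.zeros((225,320,3),np.uint8)])]))
E
```

```text
time: 7.7
tool_pos: [517.6, 87.1, 35.3]
tcp_rot: [-180.0, -0.0, -4.7]
ft_force: [-0.8, 0.1, 2.2]
finger_gap: 0.1
grip_force: 1.3
time: 8.6
tool_pos: [548.5, 84.0, 35.9]
tcp_rot: [180.0, -0.1, -4.7]
ft_force: [0.2, -3.2, 6.4]
finger_gap: -0.1
grip_force: 3.4
time: 9.2
tool_pos: [442.2, 93.6, 162.7]
tcp_rot: [-180.0, -0.2, -4.7]
ft_force: [-0.3, 0.7, -0.0]
finger_gap: 0.1
grip_force: 0.0
```

View pics/t4.png

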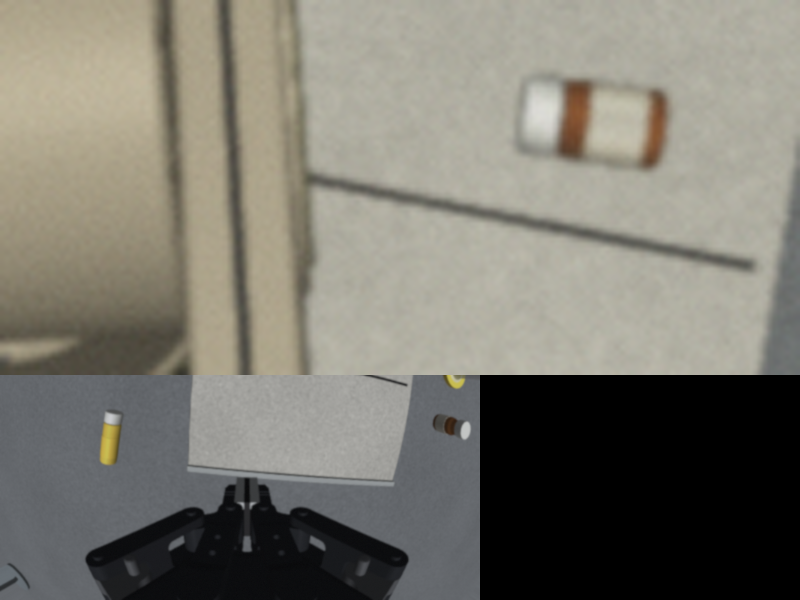

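The arm hides the vial in the top view, while the short vial is unmoved at crop (593,122). I'll measure the long vial from the full wrist picture by ray casting.

```bash
cat >> h.py <<'E'
from scipy.spatial.transform import Rotation as Ro
M=np.array([532.5,-4.7,8]);YW=-10.1
def wray(uv,z,s):
    c=r.camera_params("wrist");p=(np.asarray(uv,float)-[c["cx"],c["cy"]])/c["fx"];a=np.linalg.norm(p)
    d=np.r_[p/a*np.sin(a),np.cos(a)];T=c["mount"];R=Ro.from_euler("xyz",s["tcp_rot"],degrees=True).as_matrix()
    o=R@T[:3,3]+s["tool_pos"];d=R@T[:3,:3]@d;return o+d*(z-o[2])/d[2]
def board(X):
    a=np.radians(YW);d=np.asarray(X)-M;return np.array([d[0]*np.cos(a)+d[1]*np.sin(a),-d[0]*np.sin(a)+d[1]*np.cos(a)])
def blobs(im,cast):  # amber bands (BGR) and the dark line, in board coordinates
    h=cv2.cvtColor(im,cv2.COLOR_BGR2HSV);m=cv2.inRange(h,(3,110,50),(18,255,255))
    n,l,st,ce=cv2.connectedComponentsWithStats(m)
    for i in range(1,n):
        if st[i,4]>25:
            vu=np.argwhere(l==i);P=np.array([board(cast((u,v),23)) for v,u in vu]);
            if abs(P.mean(0)).max()<160: print("amber px",ce[i].round(),"area",st[i,4],"board x %.1f..%.1f y %.1f..%.1f"%(*np.percentile(P[:,0],[2,98]),*np.percentile(P[:,1],[2,98])),"mean",P.mean(0).round(1))
    g=im.max(2)<75;vu=np.argwhere(g);P=np.array([board(cast((u,v),8)) for v,u in vu])
    P=P[(abs(P[:,0])<12)&(abs(P[:,1])<145)]
    for a in range(-140,140,40):
        q=P[(P[:,1]>=a)&(P[:,1]<a+40)]
        if len(q)>15: print(" line y",a,"x med",np.median(q[:,0]).round(1),len(q))
E
python3 - <<'E'
from h import *
s=r.sense();im=cv2.imread("pics/w4f.png");blobs(im,lambda p,z:wray(p,z,s))
E
```

```text
amber px [496.  55.] area 253 board x 26.7..57.0 y -76.2..-64.1 mean [ 42.  -70.4]
amber px [525.  62.] area 73 board x 30.7..56.8 y -109.0..-101.4 mean [  43.9 -106. ]
amber px [316.  80.] area 558 board x -22.3..1.3 y 91.8..109.6 mean [-10.6 100.6]
amber px [369.  81.] area 251 board x -18.6..4.2 y 49.1..57.9 mean [-7.  53.6]Traceback (most recent call last):
  File "<stdin>", line 2, in <module>
  File "h.py", line 23, in blobs
    g=im.max(2)<75;vu=np.argwhere(g);P=np.array([board(cast((u,v),8)) for v,u in vu])
                                                       ~~~~^^^^^^^^^
  File "<stdin>", line 2, in <lambda>
  File "h.py", line 11, in wray
    c=r.camera_params("wrist");p=(np.asarray(uv,float)-[c["cx"],c["cy"]])/c["fx"];a=np.linalg.norm(p)
ValueError: time passes only in moves, steps and waits
```

```bash
python3 - <<'E'
from h import *
im=cv2.imread("pics/w4f.png");cv2.imwrite("pics/w5.png",cv2.resize(im[0:140,180:580],(800,280)))
E
```

```text
(no output)
```

View pics/w5.png

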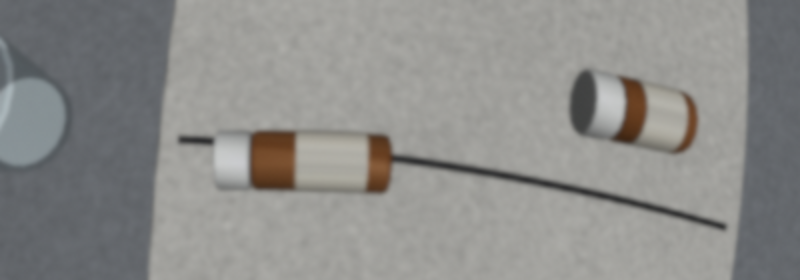

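The long vial is now nearly over the line, slightly on the robot's side: vial at (213–390,162), line leaving it at (390,157). I'll calibrate against the line itself.

```bash
sed -i 's/^def wray/CW=r.camera_params("wrist");CT=r.camera_params("top")\ndef wray/; s/c=r.camera_params("wrist");p=/c=CW;p=/; s/c=r.camera_params(n);d=/c=CT if n=="top" else r.camera_params(n);d=/' h.py
python3 - <<'E'
from h import *
s=r.sense();im=cv2.imread("pics/w4f.png");blobs(im,lambda p,z:wray(p,z,s))
E
```

```text
amber px [496.  55.] area 253 board x 26.7..57.0 y -76.2..-64.1 mean [ 42.  -70.4]
amber px [525.  62.] area 73 board x 30.7..56.8 y -109.0..-101.4 mean [  43.9 -106. ]
amber px [316.  80.] area 558 board x -22.3..1.3 y 91.8..109.6 mean [-10.6 100.6]
amber px [369.  81.] area 251 board x -18.6..4.2 y 49.1..57.9 mean [-7.  53.6]
 line y -140 x med -2.2 55
 line y -100 x med -2.2 65
 line y -60 x med -2.0 73
 line y -20 x med -2.0 85
 line y 20 x med -1.9 62
 line y 100 x med -1.9 24
```

Relative to the measured line (bias −2), the long vial sits about 7 mm short. One stroke of 14 mm at the finger remains.

```bash
python3 -m handwheel '[[0.035,0,0.03,0],[0.035,0,0.03,0],[0.0365,0,0.03,0],[0,0,0.03,0],[0,0,0.01,0],[0,0,0,0],[0,0,0.006,0],[0,0,0.002,0],[0,0,0.002,0],[0,0,0,0]]'
python3 -m handwheel '[[0.002,0,0,0],[0.004,0,0,0],[0.004,0,0,0],[0.003,0,0,0],[0.001,0,0,0],[0,0,0,0]]'
```

```text
time: 10.3
tool_pos: [562.5, 82.9, 32.9]
tcp_rot: [-180.0, -1.6, -4.8]
ft_force: [10.0, -9.3, 55.8]
finger_gap: -0.2
grip_force: 27.4
time: 10.9
tool_pos: [573.9, 81.6, 29.6]
tcp_rot: [-180.0, -1.3, -4.8]
ft_force: [15.4, -8.8, 37.7]
finger_gap: -0.1
grip_force: 19.0
```

That was over-driven: the retreat rows were clipped at 50 mm, so my return overshot in z. Lift and look.

```bash
python3 -m handwheel '[[0,0,-0.006,0],[0,0,-0.01,0],[0,0,-0.02,0],[0,0,-0.04,0],[-0.03,0,-0.03,0],[-0.03,0,-0.03,0],[-0.03,0,-0.03,0],[-0.03,0,0,0],[0,0,0,0],[0,0,0,0]]'
python3 - <<'E'
from h import *
s=r.sense();print(s["tool_pos"],s["tcp_rot"]);im=r.snapshot("wrist")[:,:,::-1].copy();cv2.imwrite("pics/w6f.png",im);blobs(im,lambda p,z:wray(p,z,s))
cv2.imwrite("pics/w6.png",cv2.resize(im[0:300],(800,375)))
E
```

```text
time: 11.9
tool_pos: [441.1, 93.3, 185.4]
tcp_rot: [180.0, 0.2, -4.7]
ft_force: [1.2, 0.1, 0.3]
finger_gap: 0.1
grip_force: 0.0
[441.14546334  93.27215301 185.38164362] [ 1.79972000e+02  1.52037805e-01 -4.70612168e+00]
amber px [485.  56.] area 224 board x 29.7..60.1 y -76.5..-64.5 mean [ 45.  -70.9]
amber px [513.  62.] area 66 board x 33.7..59.8 y -109.7..-102.6 mean [  47.  -106.8]
amber px [316.  77.] area 469 board x -17.3..6.2 y 93.3..110.9 mean [ -5.6 102. ]
amber px [366.  79.] area 216 board x -14.6..9.1 y 49.6..58.5 mean [-2.6 54.2]
 line y -140 x med 0.3 43
 line y -100 x med 0.3 54
 line y -60 x med 0.4 60
 line y -20 x med 0.5 68
 line y 20 x med 0.6 49
```

View pics/w6.png

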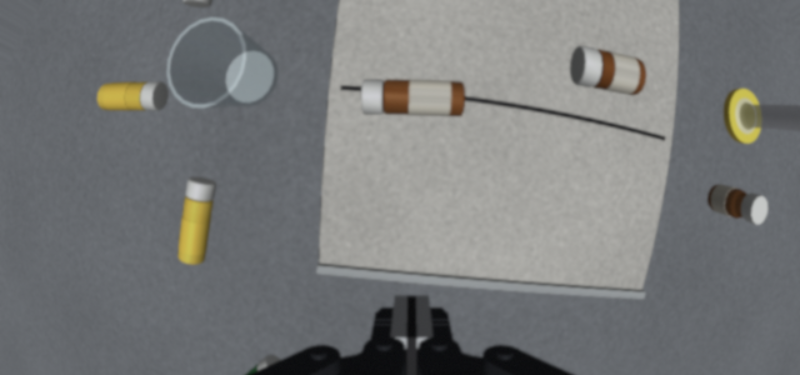

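The long vial is undisturbed in heading and about 5 mm short of the line. I'll go back with checked heights for a small corrective stroke.

```bash
python3 -m handwheel '[[0.0246,0,0.034,0],[0.0246,0,0.034,0],[0.0246,0.001,0.034,0],[0.0246,0,0.034,0],[0,0,0,0],[0,0,0,0],[0,0,0,0]]'
```

```text
time: 12.65
tool_pos: [540.5, 84.3, 52.0]
tcp_rot: [-180.0, -0.1, -4.7]
ft_force: [0.2, -0.0, 0.4]
finger_gap: -0.3
grip_force: 0.0
```

```bash
python3 -m handwheel '[[-0.001,0,0.008,0],[0,0,0.005,0],[0,0,0.001,0],[0,0,0.001,0],[0,0,0.001,0],[0,0,0,0],[0,0,0,0]]'
```

```text
time: 13.35
tool_pos: [539.6, 84.3, 35.9]
tcp_rot: [-180.0, -0.1, -4.7]
ft_force: [-0.0, -0.4, 5.1]
finger_gap: -0.2
grip_force: 2.5
```

```bash
python3 -m handwheel '[[0.003,0,0,0],[0.003,0,0,0],[0.003,0,0,0],[0.001,0,0,0],[0,0,0,0],[0,0,-0.01,0],[0,0,-0.03,0],[-0.02,0,-0.04,0],[-0.02,0,-0.04,0],[-0.02,0,-0.03,0]]'
python3 -m handwheel '[[-0.03,0,0,0],[-0.02,0,0,0],[0,0,0,0],[0,0,0,0]]'
python3 - <<'E'
from h import *
s=r.sense();print(s["tool_pos"],s["tcp_rot"]);im=r.snapshot("wrist")[:,:,::-1].copy();cv2.imwrite("pics/w7f.png",im);blobs(im,lambda p,z:wray(p,z,s))
E
```

```text
time: 14.35
tool_pos: [488.6, 88.6, 187.9]
tcp_rot: [-180.0, -0.1, -4.7]
ft_force: [0.6, -0.3, -0.1]
finger_gap: -0.2
grip_force: 0.0
time: 14.75
tool_pos: [439.2, 92.7, 185.5]
tcp_rot: [-180.0, -0.1, -4.7]
ft_force: [0.9, 0.1, 0.2]
finger_gap: 0.5
grip_force: 0.0
[439.16135354  92.65882415 185.48923545] [-1.79988792e+02 -5.38192350e-02 -4.69585407e+00]
amber px [484.  55.] area 226 board x 29.7..60.2 y -76.3..-64.9 mean [ 45.2 -70.7]
amber px [512.  61.] area 69 board x 33.4..60.7 y -109.4..-102.2 mean [  47.2 -106.5]
amber px [316.  72.] area 467 board x -13.7..10.1 y 93.5..111.3 mean [ -1.7 102.2]
amber px [365.  73.] area 210 board x -9.9..12.9 y 50.1..59.0 mean [ 1.7 54.6]
 line y -140 x med 0.3 45
 line y -100 x med 0.4 54
 line y -60 x med 0.4 62
 line y -20 x med 0.5 68
 line y 20 x med 0.6 51
```

The long vial is now within about 1 mm of the line. Next, the short vial.

```bash
python3 -m handwheel '[[0.0292,0.0327,0,0],[0.0292,0.0327,0,0],[0.0292,0.0327,0,0],[0.0292,0.0327,0,0],[0.0292,0.0327,0,0],[0,0,0.038,0],[0,0,0.038,0],[0,0,0.038,0],[0,0,0,0],[0,0,0,0]]'
python3 - <<'E'
from h import *
s=r.sense();print(s["tool_pos"],s["tcp_rot"]);im=r.snapshot("wrist")[:,:,::-1].copy();si=r.snapshot("side")[:,:,::-1][120:280,200:400];cv2.imwrite("pics/w8f.png",im)
blobs(im,lambda p,z:wray(p,z,s))
cv2.imwrite("pics/w8.png",np.hstack([cv2.resize(im[100:,120:520],(400,300)),cv2.resize(si,(375,300))]))
E
```

```text
time: 15.8
tool_pos: [570.8, -82.4, 70.6]
tcp_rot: [-180.0, 0.1, -4.7]
ft_force: [-0.5, -0.7, 0.4]
finger_gap: 0.3
grip_force: 0.0
[570.8448533  -82.42880234  70.55540826] [-1.79975709e+02  1.43125282e-01 -4.72780384e+00]
amber px [316. 224.] area 571 board x 32.9..59.4 y -67.6..-57.2 mean [ 47.6 -62. ]
amber px [372. 233.] area 448 board x 28.8..60.0 y -103.3..-94.8 mean [ 44.6 -99.2]
amber px [109. 257.] area 373 board x -15.6..10.3 y 99.8..120.3 mean [ -2.5 110.6]
amber px [155. 265.] area 338 board x -12.6..11.6 y 55.0..67.8 mean [-1.  61.3]
 line y -140 x med -4.8 748
 line y -100 x med -0.5 1293
 line y -60 x med -1.2 649
 line y -20 x med 0.2 223
 line y 20 x med 0.5 284
 line y 60 x med 0.4 269
 line y 100 x med 0.4 173
```

View pics/w8.png

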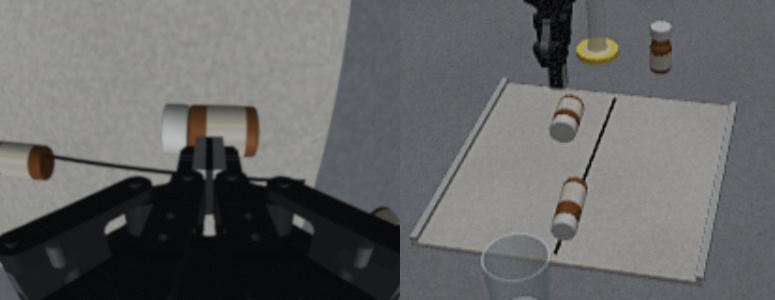

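The fingertip is centred over the short vial's length (u 210, vial 163–258). The long vial lies on the line. Descend.

```bash
python3 -m handwheel '[[0,0,0.015,0],[0,0,0.009,0],[0,0,0.002,0],[0,0,0.001,0],[0,0,0,0],[0,0,0,0]]'
python3 -m handwheel '[[0,0,0.001,0],[0,0,0.001,0],[0,0,0,0],[0,0,0,0]]'
```

```text
time: 16.5
tool_pos: [571.5, -82.5, 44.5]
tcp_rot: [180.0, -0.0, -4.7]
ft_force: [-0.2, -0.1, -0.3]
finger_gap: -0.3
grip_force: 0.0
time: 16.9
tool_pos: [571.2, -82.4, 42.1]
tcp_rot: [180.0, -0.0, -4.7]
ft_force: [-0.5, -0.7, 0.6]
finger_gap: -0.0
grip_force: 0.1
```

```bash
python3 -m handwheel '[[0,0,0.0007,0],[0,0,0,0],[-0.003,0,0,0],[-0.003,0,0,0],[-0.003,0,0,0],[0,0,0,0]]'
python3 -m handwheel '[[-0.004,0,0,0],[-0.004,0,0,0],[-0.004,0,0,0],[-0.004,0,0,0],[-0.004,0,0,0],[0,0,0,0]]'
python3 - <<'E'
from h import *
s=r.sense();print(s["tool_pos"],s["tcp_rot"]);im=r.snapshot("wrist")[:,:,::-1].copy();blobs(im,lambda p,z:wray(p,z,s))
E
```

```text
time: 17.5
tool_pos: [562.3, -81.4, 41.9]
tcp_rot: [-180.0, -0.1, -4.7]
ft_force: [0.8, 1.2, 5.1]
finger_gap: -0.1
grip_force: 2.3
time: 18.1
tool_pos: [542.2, -79.5, 41.9]
tcp_rot: [-180.0, -0.0, -4.7]
ft_force: [0.2, 3.4, 5.4]
finger_gap: -0.2
grip_force: 2.7
[542.15695406 -79.4951059   41.90454942] [-1.79961240e+02 -3.92900071e-02 -4.70704460e+00]
amber px [315. 220.] area 871 board x 17.3..44.2 y -69.0..-58.3 mean [ 31.9 -63.4]
amber px [380. 229.] area 647 board x 13.9..45.4 y -105.0..-96.0 mean [  30.  -100.7]
amber px [ 79. 238.] area 445 board x -15.7..11.1 y 99.5..122.3 mean [ -2.5 111.8]
amber px [127. 246.] area 452 board x -12.6..11.6 y 55.1..69.5 mean [-1.  62.4]
 line y -140 x med -0.2 358
 line y -100 x med 0.1 1698
 line y -60 x med -0.1 412
 line y -20 x med 0.6 239
 line y 20 x med 0.3 387
 line y 60 x med 0.5 408
 line y 100 x med 1.1 171
```

Rolled about 14.6 mm. Two more strokes of the same kind.

```bash
python3 -m handwheel '[[0,0,-0.008,0],[0.007,0,0,0],[0.008,0,0,0],[0,0,0,0],[0,0,0.005,0],[0,0,0.0015,0],[0,0,0.0015,0],[0,0,0,0]]'
python3 -m handwheel '[[-0.002,0,0,0],[-0.004,0,0,0],[-0.004,0,0,0],[-0.004,0,0,0],[-0.004,0,0,0],[-0.004,0,0,0],[-0.004,0,0,0],[-0.004,0,0,0],[0,0,0,0]]'
python3 -m handwheel '[[0,0,-0.008,0],[0.007,0,0,0],[0.008,0,0,0],[0,0,0,0],[0,0,0.005,0],[0,0,0.0015,0],[0,0,0.0015,0],[0,0,0,0]]'
python3 - <<'E'
from h import *
s=r.sense();print(s["tool_pos"],s["tcp_rot"]);im=r.snapshot("wrist")[:,:,::-1].copy();blobs(im,lambda p,z:wray(p,z,s))
E
```

```text
time: 18.95
tool_pos: [557.9, -81.3, 41.9]
tcp_rot: [180.0, -0.1, -4.7]
ft_force: [0.1, 0.5, 4.4]
finger_gap: -0.2
grip_force: 2.2
time: 19.85
tool_pos: [527.4, -78.2, 41.9]
tcp_rot: [-180.0, -0.0, -4.7]
ft_force: [0.6, 3.4, 5.3]
finger_gap: -0.1
grip_force: 2.6
time: 20.65
tool_pos: [542.9, -80.1, 41.8]
tcp_rot: [180.0, -0.1, -4.7]
ft_force: [0.3, 0.1, 3.3]
finger_gap: 0.1
grip_force: 2.0
[542.89685965 -80.05405884  41.84270408] [ 1.79998991e+02 -7.19020570e-02 -4.71560209e+00]
amber px [ 78. 239.] area 440 board x -15.9..10.5 y 99.4..122.1 mean [ -2.8 111.8]
amber px [126. 247.] area 438 board x -12.6..11.5 y 55.5..69.3 mean [-1.  62.5]
amber px [313. 235.] area 233 board x 17.6..28.1 y -69.6..-59.5 mean [ 23.6 -63.6]
amber px [378. 257.] area 597 board x -3.6..28.6 y -106.7..-97.4 mean [  12.9 -102.2]
 line y -140 x med -1.0 338
 line y -100 x med 0.3 1711
 line y -60 x med -0.0 330
 line y -20 x med 0.6 238
 line y 20 x med 0.3 385
 line y 60 x med 0.2 411
 line y 100 x med 0.8 175
```

```bash
python3 -m handwheel '[[-0.002,0,0,0],[-0.004,0,0,0],[-0.004,0,0,0],[-0.004,0,0,0],[-0.004,0,0,0],[-0.004,0,0,0],[-0.004,0,0,0],[-0.002,0,0,0],[0,0,0,0],[0,0,-0.01,0]]'
python3 -m handwheel '[[0,0,-0.03,0],[-0.02,0,-0.04,0],[-0.02,0,-0.04,0],[-0.03,0,-0.03,0],[-0.03,0,0,0],[-0.02,0,0,0],[0,0,0,0],[0,0,0,0]]'
python3 - <<'E'
from h import *
s=r.sense();im=r.snapshot("wrist")[:,:,::-1].copy();blobs(im,lambda p,z:wray(p,z,s))
t=r.snapshot("top")[:,:,::-1].copy();cv2.imwrite("pics/end.png",np.vstack([cv2.resize(t[100:260,170:490],(640,320)),cv2.resize(im,(448,280))[:, :].copy() if 0 else np.hstack([cv2.resize(im,(448,280)),np.zeros((280,192,3),np.uint8)])]))
E
```

```text
time: 21.7
tool_pos: [512.8, -77.2, 50.1]
tcp_rot: [-180.0, 0.2, -4.7]
ft_force: [0.1, 1.6, -0.8]
finger_gap: 0.0
grip_force: 0.0
time: 22.5
tool_pos: [394.8, -68.0, 191.6]
tcp_rot: [180.0, -0.0, -4.7]
ft_force: [0.2, 0.1, 0.3]
finger_gap: -0.3
grip_force: 0.0
amber px [203.  52.] area 279 board x -10.7..13.3 y 48.8..64.8 mean [ 1.7 57. ]
amber px [320.  58.] area 302 board x -16.6..13.5 y -71.2..-61.4 mean [ -1.7 -66.3]
amber px [356.  60.] area 180 board x -14.2..15.0 y -105.2..-98.9 mean [  -0.  -101.9]
amber px [162.  57.] area 263 board x -13.5..9.8 y 98.4..116.5 mean [ -2.1 107.4]
 line y -140 x med 0.3 49
 line y -60 x med 0.5 31
 line y -20 x med 0.5 66
 line y 20 x med 1.2 158
```

View pics/end.png

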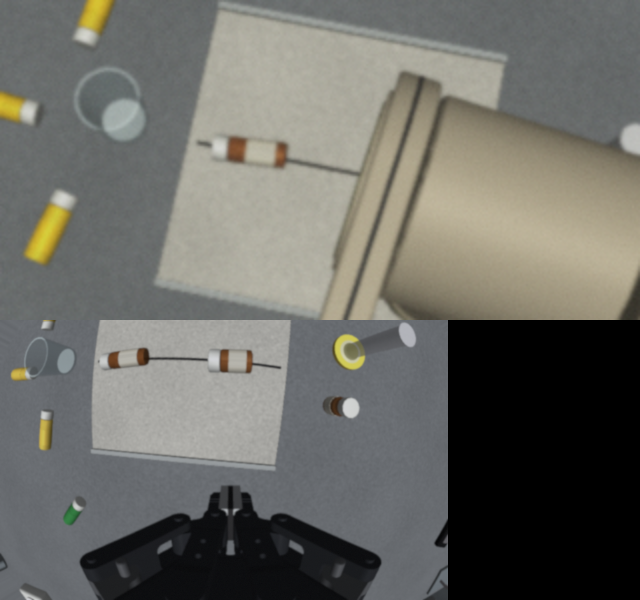

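Both vials lie along the line with centres about 1 mm off it and headings within about 5°. The bystanders stand where they were and the hand is clear. Handing in.

```bash
python3 -c "
from bench import r
print(r.hand_in())"
```

```text
the job is handed in; nothing more can be done
None
```

I rolled both amber vials onto the dark line, and they lie along it with their centres about 1 to 2 mm off and headings within about 5°. The hand is clear, the bystanders look unmoved, and the job is handed in at about 22.6 s, with no verdict shown. On the long vial I drove one stroke too low, pressing it with up to about 56 N (wrist reading), then put it right with a short corrective stroke.

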